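# Find the sound gap in a battery pack with a feeler blade

## Robot

A 6-joint arm with a two-finger parallel gripper is mounted at the origin on the work surface. World frame = base frame: x ahead of the robot, y to its left, z up, the work surface at z = 0. Lengths are in mm, angles in degrees, forces in N, time in s.
With the tool pointing down it reaches from about 350 to 850 mm from the base axis. Payload 8.1 kg.
Tool frame: the origin (TCP) lies between the finger pads; the fingertips stand 17 mm ahead of it and the grasp point (between the pads) lies 2 mm behind it; z points along the fingers, y is the line along which they close (so a half turn about z gives the same grasp; the last joint's range is limited). The gripper opens to 85 mm and grips with 20 to 120 N. Pads are 22 mm wide; open, the fingers measure 114 mm over their backs; the gripper's body (76 mm by 85 mm) begins 54 mm behind the grasp point. The pads swing forward as they close: fully open they stand 13 mm farther back than shut.
Start: joints at [-4.893, 7.471, 85.268, -0, 87.261, -4.893], TCP at [600.005, 0.022, 248.292] pointing down, gripper open.
Joint ranges: [-169.43, 169.43], [-51.17, 129.36], [1.28, 143.12], [-76.62, 256.62], [0, 156.53], [-152.29, 152.29]. Speed limits (degrees/s): [136.94, 136.94, 159.86, 180, 180, 180].

## Interface

Orientations are given as [roll, pitch, yaw] about the fixed x, y, z axes, in that order (R = Rz(yaw) Ry(pitch) Rx(roll)).
In Python, from bench import sense, snapshot, hand_in, trace, place_of gives the robot as it stands.
- The arm moves only by the shell command python3 -m handwheel 'ROWS' [FORCE]. ROWS is JSON, a list of rows, each a list of 7 numbers: the opening, from -1 (shut) to 1 (fully open), then the shift along the tool's x, y, z in cm, then the turn, a rotation vector about the tool's x, y, z in rad. A call has 1 to 12 rows; each row shifts and turns the commanded pose from where the row before left it, along the tool's axes as they then stand; what a row does not reach is not made up. A row lasts 1/12 s, in which the tool goes at most 41.7 mm and 7.16 degrees, less where a joint would pass 70% of its speed; a pose out of reach is approached as far as the arm can. A call with a gripper value outside its range is refused whole. The fingers move at their own pace and stop on an object; FORCE is the grip in N (left out, the last holds). Time passes only in rows, so rows that do not move let the fingers close. It gives the time, the measured TCP pose, the force, the opening and the grip force at its end, in the units of the state.
- sense(): the state, without advancing time (a new reading comes with each control period).
- snapshot(name): name is "scene" or "side" or "wrist"; returns a dict with "image" (480x640x3 uint8, red, green, blue), "intrinsics" (3x3 intrinsics, pixels), "R" (3x3) and "t" (3): a world point X has camera coordinates R X + t. Camera axes: x right, y down, z forward; pixel columns grow to the right and rows downward; lengths in mm; the calibration is good to about 2 mm. A picture is of the moment at which its call begins. There is no depth.
- hand_in(): hands the job in; it is judged then, once.
Trained networks look in a picture, given as the dict that the camera call returned (one of the last four; its "shot" number tells which), for a name from the list of things; names that differ only in an ending like _2 or _b are one class to them, and where a whole thing is asked for, a point or a joint stands for the part that bears it (a point fixed in the world has none). Each returns a list of dicts, best first, with "conf" (0 to 1); they miss things now and then, are a little off and sometimes report something else, mostly with a low value. They report only what shows in the picture. A call takes as long as a camera call. They do not tell look-alikes from the thing itself.
- trace(picture, query): "pixels" (480x640 bool, what is visible of it).
- place_of(picture, query): "location" ([x, y, z] in mm, in world coordinates, good to about 4 mm: a listed point, or the origin of a listed thing).
The state is a dict: "time": time; "joint_pos": joint angles; "qd": joint speeds; "joint_efforts": joint torques, N m; "tool_pos": TCP position; "tcp_rot": TCP orientation; "ft_force": force on the tool from outside, world axes, zero at the start; "wrist_torque": the same for the moment, N m; "finger_gap": finger opening in mm; "grip_force": force on a finger pad.
Only numpy, scipy, OpenCV 4.12 (cv2) and the standard library are available. Lean on these libraries where they do the work, as an engineer would, in place of code of your own. Each camera call takes 0.05 s, during which the arm holds its last target. There are 200 camera calls.

## Task

Take the yellow-handled feeler blade from its blue stand and slide it down into the gaps between the battery modules to find, by feel, the one gap that grips it: of the three, one is slack (the blade goes down with hardly any drag), one is blocked (it stops less than half-way) and one drags steadily all the way. Leave the blade standing in the gap that drags, pushed fully home so that its collar sits on the modules, and let go. Never force the blade, and leave the other things on the trolley alone.

Things in the scene. Friction and masses are not known exactly. Their poses are not given: they have to be found in the camera images.
- pack: Opened battery pack, fixed: four black cell modules side by side (each 150 in x, 40 wide in y, steel cell ends on top, green boards at the front) in an aluminium tray 176 x 206. Origin: centre of the tray's underside; z up; module tops 75 mm above it. Between them three upright gaps, 7 wide in y, open for 50 in x (white spacers at both ends), orange 45 degree lips widen the top 4 mm to 15
- gap_left (a point): Mouth of the gap on the pack's +y side: its centre, level with the module tops, 47 mm from the middle gap; x along the gap, y across, z up. Every gap hides a black pad, 10 to 19 mm down, that leaves only 1 mm at the -y wall. Sound pad: sprung, slopes at the top, gives way with about 5 N sideways, so that the blade drags by about 2.5 to 10 N from 15-30 mm depth to home
- gap_middle (a point): Mouth of the middle gap: its centre, level with the module tops; x along the gap, y across, z up. A slack pad gives way at under 0.5 N (drag under 1.5 N); a seized pad has a square top and stops the blade at about 19 mm depth (it yields 1 mm per 6 N, like hard rubber). Which gap has which pad changes each time and cannot be seen. Over 25 N on the blade is forcing it
- gap_right (a point): Mouth of the gap on the pack's -y side: its centre, level with the module tops, 47 mm from the middle gap; x along the gap, y across, z up
- gauge_grip (a point): Middle of the feeler gauge's yellow upright handle (34 in x, 14 thick in y, 52 tall; grasp it across the 14 mm, from above; z up). The point lies 34 mm above the underside of the collar and 24 mm below the handle's top. The whole gauge weighs about 90 g
- gauge_foot (a point): Centre of the underside of the gauge's collar (the collar is 40 x 24, 6 thick, below the handle). The blade hangs down from here, in the plane of x and z. When the blade is fully home this point is level with the module tops, or with the top of the stand when it stands there
- blade: The steel feeler blade, part of the gauge: 30 wide in x, 4 thick in y, 50 long downward from the collar, its last 12 mm tapering to about 2.2. Origin at gauge_foot, z up, y across the blade
- stand: Blue block 60 x 44, 60 high, on a dark foot plate 90 x 70, fixed; origin at the centre of its underside, z up. The blade hangs in its slot (34 x 7), the collar resting on the top; draw it straight up by at least 55 mm
- old_pack: Bystander: old battery pack, black with white wrap on top, 75 x 130 x 70 high, loose; origin at the centre of its underside
- red_bin: Bystander: open red plastic bin 160 x 120 x 90 high, loose; origin at the centre of its underside
- driver: Bystander: screwdriver with green handle, 190 long, lying loose; origin at the middle of its underside
There are look-alikes about, which are no part of the job. Of the things that look like the part that bears gauge_grip, the larger one is meant. Several things look just like the stand: the one meant starts nearest to the robot's base.

How it is judged (in metres and radians):
On the way:
1. the blade has been drawn up out of its stand (z of gauge_foot in the frame of stand above 0.105 m), for 0.1 s.
At the end, for the whole second after the job is handed in: The blade stands upright (within 7 degrees) at rest in the gap that grips it: collar underside within 3.5 mm of the module tops, within 14 mm of the gap's centre, the pad gripping the blade (contact force on the blade above 3 N); the robot has let go ((horizontal distance between gauge_foot and gap_left below 0.014 m or horizontal distance between gauge_foot and gap_middle below 0.014 m or horizontal distance between gauge_foot and gap_right below 0.014 m) and z of gauge_foot in the frame of pack between 0.072 and 0.0785 m and angle between gauge_foot's own z axis and vertical below 0.12 rad and contact force between blade and anything else above 3 N and linear speed of blade below 0.02 m/s); the robot touches nothing.
It fails at once if the blade was forced (more than 25 N of contact force on the blade) (contact force between blade and anything else above 25 N).
It fails at once if a bystander was disturbed (moved more than 20 mm) (distance of any of old_pack, red_bin, driver from where it was at the start of the episode above 0.02 m).
It also fails if it takes over 61 s, if anything falls off the work surface, if the arm or the gripper's body presses on something with over 40 N, if the wrist force passes 120 N, or if a joint passes its speed limit or range.

## Working session

There is one attempt and no reset: what is moved stays moved. The work goes in short steps, Python scripts to look and compute and a shell command to move; the robot and the scene stay as the last step left them, time stands still between calls to the robot, and variables do not carry over. Pictures are saved under pics/ and viewed, at most 10 in all, crops included, and the job is handed in when it is done.

```bash
mkdir -p pics; cat > h.py <<'E'
import numpy as np, cv2
from bench import sense, snapshot, hand_in, trace, place_of
def save(p,n,crop=None,s=1):
    im=p["image"][:,:,::-1]
    if crop: a,b,c,d=crop; im=im[b:d,a:c]
    cv2.imwrite("pics/"+n,cv2.resize(im,None,fx=s,fy=s,interpolation=cv2.INTER_CUBIC))
def pix(p,X):
    c=p["R"]@np.array(X,float)+np.array(p["t"]).ravel(); q=p["intrinsics"]@c; return np.round(q[:2]/q[2],1)
E
python3 - <<'E'
from h import *
for n in ["scene","side"]:
    p=snapshot(n); save(p,n+"0.png")
    for q in ["gauge_grip","gauge_foot","stand","pack","gap_left","gap_middle","gap_right","old_pack","red_bin","driver"]:
        for d in place_of(p,q)[:4]:
            print(n,q,round(d["conf"],2),np.round(d["location"],0),pix(p,d["location"]))
s=sense();print(s["time"],s["tcp_rot"],s["ft_force"],s["finger_gap"])
E
```

```text
scene gauge_grip 0.74 [488. 240.   8.] [410.8 321.6]
scene gauge_grip 0.59 [524. 134.  95.] [373.4 271. ]
scene gauge_foot 0.97 [462. 254.  11.] [424.5 320.6]
scene gauge_foot 0.92 [523. 132.  56.] [372.1 280.2]
scene stand 0.96 [526. 131.   0.] [369.1 294.2]
scene stand 0.6 [680. 146.   1.] [313.3 327.9]
scene pack 0.79 [ 519. -156.   -2.] [311.2 212.3]
scene gap_left 0.98 [ 511. -106.   73.] [323.5 204.2]
scene gap_middle 0.76 [ 514. -155.   76.] [313. 191.]
scene gap_middle 0.24 [523. 131.   4.] [370.3 292.6]
scene gap_right 0.58 [ 514. -204.   77.] [303.6 178.6]
scene old_pack 0.88 [771. -29.  -0.] [242.9 287.6]
scene red_bin 0.87 [506. 404.  -1.] [450. 389.]
scene driver 0.57 [ 532. -410.    3.] [264.3 154.8]
side gauge_grip 0.74 [489. 241.  14.] [254.9 225.5]
side gauge_foot 0.72 [464. 253.   8.] [245.6 227.5]
side gauge_foot 0.55 [528. 132.  58.] [280.4 230.3]
side stand 0.88 [679. 147.  -5.] [327.2 228. ]
side stand 0.86 [524. 134.   0.] [280.8 246.1]
side stand 0.4 [768. -28.   2.] [384.9 251. ]
side stand 0.39 [ 519. -203.   75.] [335.9 310.2]
side pack 0.85 [ 518. -151.   -1.] [325.7 316.2]
side gap_left 0.7 [ 512. -110.   74.] [314.5 284.7]
side gap_middle 0.67 [ 510. -108.   73.] [313.1 284.6]
side gap_middle 0.66 [ 513. -157.   74.] [324.  297.7]
side gap_right 0.77 [ 515. -204.   74.] [334.4 311.5]
side old_pack 0.68 [769. -31.   2.] [385.9 251.6]
side red_bin 0.93 [501. 402.   0.] [241.  200.1]
side driver 0.88 [ 534. -407.   -3.] [391.6 400.9]
1.1 [ 1.79999412e+02 -2.22890540e-03  8.99974876e+01] [-0.68580837 -0.00409674  0.38762677] 84.79837556853963
```

```bash
python3 - <<'E'
import cv2,numpy as np
a=cv2.imread("pics/scene0.png")[130:430,200:520];b=cv2.imread("pics/side0.png")[170:370,200:420]
cv2.imwrite("pics/c0.png",cv2.resize(a,None,fx=2.4,fy=1.9)) if 0 else cv2.imwrite("pics/c0.png",cv2.resize(a,None,fx=1.95,fy=1.95,interpolation=2))
cv2.imwrite("pics/c1.png",cv2.resize(b,None,fx=2.9,fy=2.9,interpolation=2))
E
```

```text
(no output)
```

View pics/c0.png

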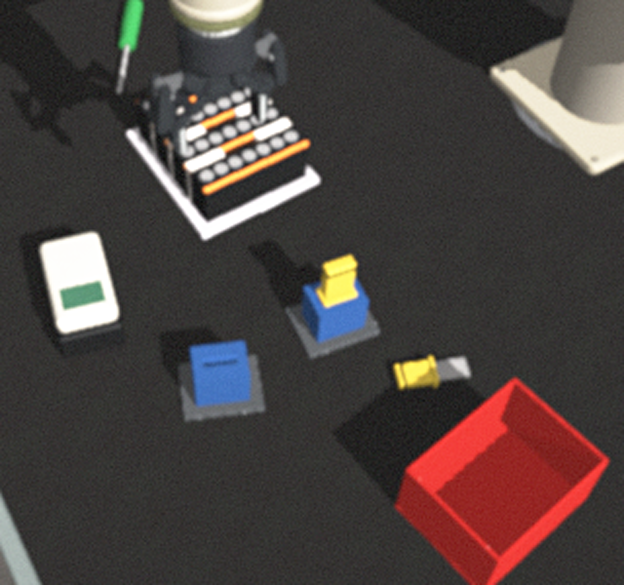

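View pics/c1.png

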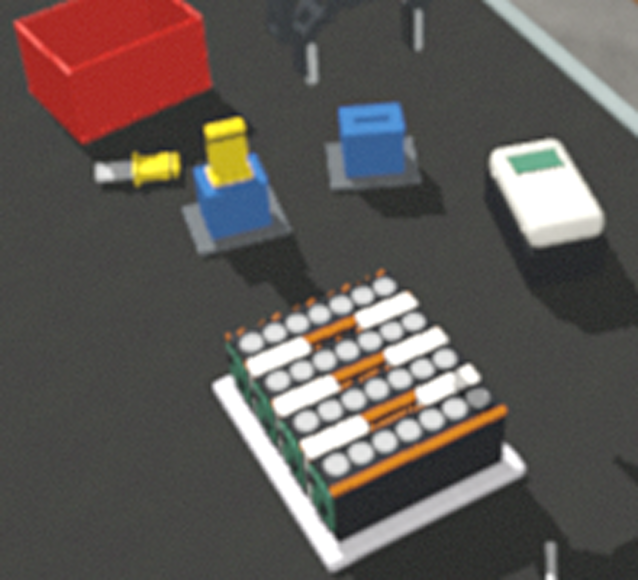

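The picture shows the upright gauge in the near blue stand (scene px ~373,275). That fits: it is the larger gauge and its stand is the nearer one. The smaller gauge lies at scene px (411,321), and the empty stand is at (313,328), farther from the base. The lying one and the empty stand are the look-alikes. I'll turn the tool and go above the gauge for a closer look.

```bash
python3 -m handwheel '[[1,0,0,0,0,0,0.12],[1,0,0,0,0,0,0.12],[1,0,0,0,0,0,0.12],[1,0,0,0,0,0,0.12],[1,0,0,0,0,0,0.12],[1,0,0,0,0,0,0.12],[1,0,0,0,0,0,0.12],[1,0,0,0,0,0,0.12],[1,0,0,0,0,0,0.12],[1,0,0,0,0,0,0.12],[1,0,0,0,0,0,0.12],[1,0,0,0,0,0,0.12]]'
python3 -m handwheel '[[1,0,0,0,0,0,0.12],[1,-1.9,-3.3,0,0,0,0.01],[1,-1.9,-3.3,0,0,0,0],[1,-1.9,-3.3,0,0,0,0],[1,-1.9,-3.3,0,0,0,0],[1,0,0,0,0,0,0],[1,0,0,0,0,0,0],[1,0,0,0,0,0,0]]'
python3 - <<'E'
from h import *
p=snapshot("wrist"); save(p,"w1.png")
for n in ["wrist","side","scene"]:
    p=snapshot(n)
    for q in ["gauge_grip","gauge_foot","stand"]+(["gap_left","gap_middle","gap_right"] if n!="wrist" else []):
        for d in place_of(p,q)[:3]: print(n,q,round(d["conf"],2),np.round(d["location"],1),pix(p,d["location"]))
print(sense()["tool_pos"],sense()["tcp_rot"])
E
```

```text
time: 2.1
tool_pos: [600.0, 0.0, 248.3]
tcp_rot: [-180.0, 0.0, 7.1]
ft_force: [-0.1, 0.2, 0.3]
finger_gap: 85.7
grip_force: 0.0
time: 2.77
tool_pos: [523.7, 131.9, 248.5]
tcp_rot: [180.0, -0.0, 0.1]
ft_force: [0.1, 0.3, -0.4]
finger_gap: 85.1
grip_force: 0.0
wrist gauge_grip 0.89 [521.6 131.1  93.7] [321. 227.]
wrist gauge_grip 0.58 [488.  241.1   9.7] [209.  235.6]
wrist gauge_foot 0.92 [527.8 134.4  58.1] [317.  207.8]
wrist gauge_foot 0.58 [463.4 251.1   6.6] [202.1 257.9]
wrist gauge_foot 0.4 [ 514.5 -103.8   77. ] [614.8 229.6]
wrist stand 0.85 [ 5.250e+02  1.318e+02 -4.000e-01] [320.1 196.5]
wrist stand 0.56 [678.8 143.4   4.3] [306.4  18.2]
wrist stand 0.22 [525.  132.8  59.3] [318.9 211.4]
side gauge_grip 0.51 [486.1 240.6  13. ] [254.1 226.1]
side gauge_foot 0.86 [531.3 131.9  60.1] [281.5 229.4]
side gauge_foot 0.74 [463.6 249.8  10.5] [245.9 227.4]
side stand 0.88 [682.8 148.2  -3.5] [328. 227.]
side stand 0.69 [5.256e+02 1.320e+02 4.000e-01] [281.5 246.3]
side gap_left 0.88 [ 511.5 -107.3   73.3] [313.7 284.3]
side gap_middle 0.73 [ 513.8 -154.6   76.2] [323.8 296.3]
side gap_right 0.82 [ 515.2 -203.5   75.9] [334.6 310.8]
scene gauge_grip 0.94 [524.2 136.6  96. ] [374.1 271.6]
scene gauge_grip 0.44 [522.2 136.6  60.1] [373.6 280.6]
scene gauge_grip 0.18 [ 514.4 -155.5   -2. ] [313.  211.8]
scene gauge_foot 0.77 [462.2 249.8  12.6] [423.2 318.9]
scene gauge_foot 0.64 [522.5 135.1  60.4] [373.1 280.1]
scene stand 0.97 [527.4 131.4   1.4] [368.6 294.3]
scene stand 0.92 [681.8 148.7   4.2] [313.4 328.7]
scene gap_left 0.58 [ 511.  -104.    75.5] [324.  203.9]
scene gap_left 0.29 [526.7 136.2  94.6] [372.9 272.3]
scene gap_middle 0.62 [ 515.5 -153.6   75.2] [312.6 191.8]
scene gap_middle 0.17 [528.5 131.2  -2. ] [368.  295.3]
scene gap_right 0.57 [ 512.7 -206.3   76.8] [303.5 177.9]
[523.55510517 131.80781507 248.29272751] [-1.79999719e+02 -9.37661097e-04  4.88700043e-02]
```

View pics/w1.png

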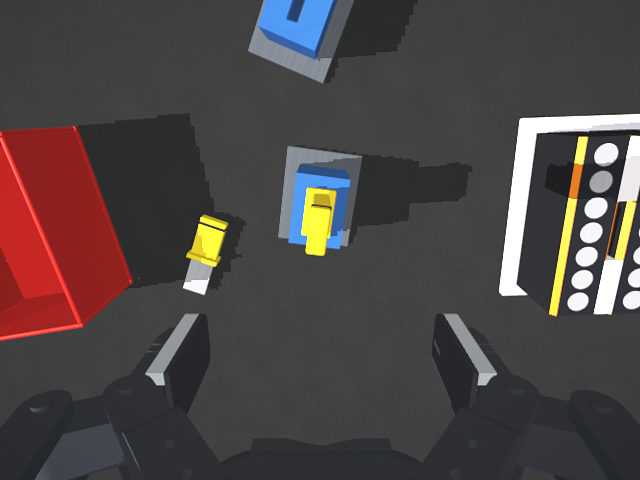

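The wrist view shows the big gauge upright at px (318,222) in the near stand (plate corners (288,147), (361,157), (347,246), (279,237)). The small gauge lies at (208,240), the empty stand is at top centre, and the pack is on the right. I'll measure the yaws with image edges.

```bash
cat >> h.py <<'E'
def ray(p,uv,z):
    R=np.array(p["R"]);t=np.array(p["t"]).ravel();C=-R.T@t
    d=R.T@np.linalg.solve(p["intrinsics"],[uv[0],uv[1],1.]);return C+d*(z-C[2])/d[2]
def fit(p,mask,z):
    m=(mask>0).astype(np.uint8);c=max(cv2.findContours(m,0,2)[0],key=cv2.contourArea)
    w=np.array([ray(p,q[0],z)[:2] for q in c],np.float32);return cv2.minAreaRect(w)
E
python3 - <<'E'
from h import *
p=snapshot("wrist")
hsv=cv2.cvtColor(p["image"],cv2.COLOR_RGB2HSV)
P=[(288,147),(361,157),(347,246),(279,237)]
w=[ray(p,q,8) for q in P]
for i in range(4):
    d=w[(i+1)%4]-w[i]; print("plate edge",np.round(np.hypot(*d[:2]),1),np.degrees(np.arctan2(d[1],d[0])))
print("plate centre",np.mean(w,0))
# tray left edge (white) and collar/handle yellow
y=cv2.inRange(hsv,(22,120,120),(35,255,255)); y[:, :270]=0; y[:,370:]=0
for z in (66,118): print("yellow",z,fit(p,y,z))
# tray inner-left: white outer column per row
wh=cv2.inRange(hsv,(0,0,200),(180,40,255)); rows=range(140,285,3)
pts=[ (int(np.flatnonzero(wh[r,480:])[0])+480,r) for r in rows if wh[r,480:].any()]
W=np.array([ray(p,q,15)[:2] for q in pts],np.float32); v=cv2.fitLine(W,cv2.DIST_HUBER,0,.01,.01).ravel(); print("tray edge",np.degrees(np.arctan2(v[1],v[0])),v[2:])
# green-free check: yellow strip at image right
E
python3 - <<'E'
import cv2
a=cv2.imread("pics/w1.png")[140:260,270:370]
cv2.imwrite("pics/c2.png",cv2.resize(a,None,fx=5,fy=5,interpolation=2))
E
```

```text
plate edge 68.0 -97.61189654226659
plate edge 88.1 172.78149189299003
plate edge 68.1 82.06504329510126
plate edge 87.7 -7.300896996676517
plate centre [524.44298991 133.81963741   8.        ]
yellow 66 ((516.9868774414062, 135.10105895996094), (23.478548049926758, 57.03282165527344), 82.36476135253906)
yellow 118 ((531.663818359375, 134.62510681152344), (19.523860931396484, 47.42635726928711), 82.36461639404297)
tray edge 2.0946312 [507.6721  -46.90319]
```

View pics/c2.png

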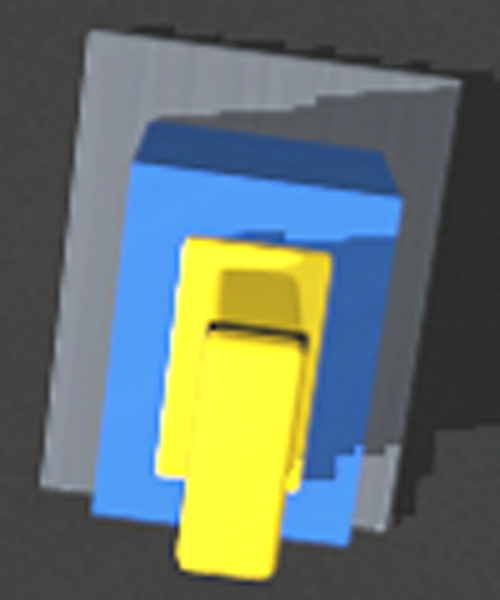

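```bash
python3 - <<'E'
from h import *
p=snapshot("wrist")
for uv,z in [((318.5,212.6),66),((318.2,231),118)]: print(ray(p,uv,z))
E
python3 -m handwheel '[[1,0,0,2,0,0,0.065],[1,0,0,2,0,0,0.065],[1,0,0,2,0,0,0],[1,0,0,2,0,0,0],[1,0,0,0,0,0,0],[1,0,0,0,0,0,0]]'
```

```text
[525.26033269 133.7301525   66.        ]
[525.48634447 133.70595306 118.        ]
time: 4.32
tool_pos: [522.6, 131.6, 167.3]
tcp_rot: [180.0, 0.2, -7.4]
ft_force: [0.4, -0.1, 0.2]
finger_gap: 85.5
grip_force: 0.0
```

```bash
python3 -m handwheel '[[1,0.2,-0.23,0,0,0,0],[1,0,0,2,0,0,0],[1,0,0,2,0,0,0],[1,0,0,2,0,0,0],[1,0,0,1.5,0,0,0],[1,0,0,0,0,0,0],[1,0,0,0,0,0,0],[-1,0,0,0,0,0,0],[-1,0,0,0,0,0,0],[-1,0,0,0,0,0,0],[-1,0,0,0,0,0,0],[-1,0,0,0,0,0,0]]' 40
python3 -m handwheel '[[-1,0,0,0,0,0,0],[-1,0,0,0,0,0,0],[-1,0,0,0,0,0,0],[-1,0,0,0,0,0,0]]'
python3 - <<'E'
from h import *
p=snapshot("wrist"); save(p,"w2.png",(160,40,480,400),1.6)
E
```

```text
time: 5.32
tool_pos: [526.3, 133.9, 94.0]
tcp_rot: [-180.0, -0.1, -7.4]
ft_force: [-0.2, -0.4, -0.2]
finger_gap: 25.6
grip_force: 0.0
time: 5.65
tool_pos: [526.1, 133.9, 93.7]
tcp_rot: [-180.0, -0.0, -7.4]
ft_force: [-0.9, 0.8, 4.3]
finger_gap: 13.5
grip_force: 39.6
```

View pics/w2.png

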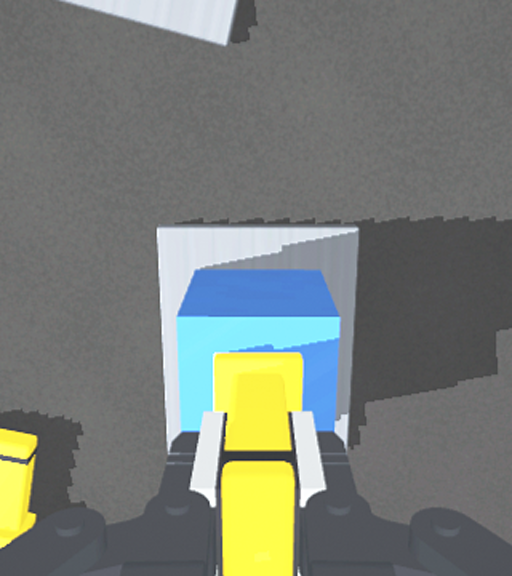

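The gauge is well centred in the pads and aligned with them, at crop px (258,430). Now I'll draw it straight up.

```bash
python3 -m handwheel '[[-1,0,0,-1,0,0,0],[-1,0,0,-1.5,0,0,0],[-1,0,0,-1.5,0,0,0],[-1,0,0,-1.5,0,0,0],[-1,0,0,-1.5,0,0,0],[-1,0,0,-1.5,0,0,0],[-1,0,0,-1,0,0,0],[-1,0,0,0,0,0,0],[-1,0,0,0,0,0,0],[-1,0,0,0,0,0,0]]' 60
python3 - <<'E'
from h import *
for n in ["wrist","side","scene"]:
    p=snapshot(n)
    for q in ["gauge_foot","gap_left","gap_middle","gap_right"]:
        for d in place_of(p,q)[:3]: print(n,q,round(d["conf"],2),np.round(d["location"],1),pix(p,d["location"]))
s=sense();print(s["tool_pos"],s["tcp_rot"],s["ft_force"],s["wrist_torque"])
E
```

```text
time: 6.53
tool_pos: [525.2, 133.7, 187.2]
tcp_rot: [180.0, 0.1, -7.4]
ft_force: [-0.1, 0.6, -1.4]
finger_gap: 13.7
grip_force: 58.5
wrist gauge_foot 0.97 [464.7 248.4   9. ] [198.6 299.2]
wrist gauge_foot 0.82 [524.5 134.  154.3] [320.7 299.4]
side gauge_foot 0.76 [528.7 130.2 151.7] [277.7 203. ]
side gauge_foot 0.71 [462.5 250.6  11.9] [245.4 227. ]
side gauge_foot 0.27 [ 515.8 -152.3    2.1] [325.  316.3]
side gap_left 0.57 [ 510.8 -106.6   75. ] [313.3 283.7]
side gap_left 0.35 [529.7 129.7 156.5] [278.  201.5]
side gap_left 0.29 [ 515.5 -154.4   71.1] [324.5 297.5]
side gap_middle 0.86 [ 517.4 -157.8   75. ] [325.9 297.1]
side gap_right 0.94 [ 513.  -204.    76.7] [333.8 311.1]
scene gauge_foot 0.94 [462.4 251.2  10.8] [423.4 319.8]
scene gauge_foot 0.68 [524.9 133.9 149.6] [375.  255.9]
scene gap_left 0.97 [ 512.4 -107.2   74.4] [322.9 203.6]
scene gap_left 0.6 [524.  135.6 150.4] [375.8 256.1]
scene gap_middle 0.9 [ 516.5 -153.8   76.5] [312.2 191.6]
scene gap_right 0.57 [ 513.8 -204.1   79. ] [303.5 178. ]
[525.85430271 133.7873337  188.31486064] [ 1.79999501e+02 -1.48691985e-03 -7.40436195e+00] [-0.18423244  0.60365695 -1.59316917] [ 0.01696023  0.02519968 -0.04179458]
```

```bash
python3 -m handwheel '[[-1,0,0,0,0,0,-0.083],[-1,0,0,0,0,0,-0.083],[-1,-0.76,2.86,0,0,0,0],[-1,-0.76,2.86,0,0,0,0],[-1,-0.76,2.86,0,0,0,0],[-1,-0.76,2.86,0,0,0,0],[-1,-0.76,2.86,0,0,0,0],[-1,-0.76,2.86,0,0,0,0],[-1,-0.76,2.86,0,0,0,0],[-1,-0.76,2.86,0,0,0,0],[-1,-0.76,2.86,0,0,0,0],[-1,-0.76,2.86,0,0,0,0]]'
python3 -m handwheel '[[-1,0,0,0,0,0,0],[-1,0,0,0,0,0,0],[-1,0,0,0,0,0,0]]'
python3 - <<'E'
from h import *
p=snapshot("wrist"); save(p,"w3.png")
for q in ["gauge_foot","gap_left","gap_middle","gap_right","pack"]:
        for d in place_of(p,q)[:3]: print(q,round(d["conf"],2),np.round(d["location"],1),pix(p,d["location"]))
s=sense();print(s["tool_pos"],s["tcp_rot"],s["ft_force"],s["wrist_torque"])
E
```

```text
time: 8.28
tool_pos: [459.9, -156.2, 188.5]
tcp_rot: [180.0, -0.0, 2.1]
ft_force: [0.2, 0.0, -0.7]
finger_gap: 13.1
grip_force: 58.6
time: 8.53
tool_pos: [460.5, -154.5, 188.3]
tcp_rot: [-180.0, -0.0, 2.1]
ft_force: [0.3, -0.1, 0.3]
finger_gap: 13.1
grip_force: 58.8
gap_left 0.62 [ 514.8 -105.9   74.8] [244.  153.6]
gap_middle 0.93 [ 514.1 -158.7   79.9] [331.4 158.9]
gap_right 0.71 [ 517.1 -202.    74.9] [402.8 155.5]
pack 0.92 [ 5.138e+02 -1.533e+02 -5.000e-01] [321.8 147.1]
[ 460.65548556 -153.99315062  188.28348231] [-1.79996199e+02  6.46865053e-04  2.19462415e+00] [-0.23793198 -0.32739703 -0.3662431 ] [ 0.03069299 -0.0073915   0.03825556]
```

View pics/w3.png

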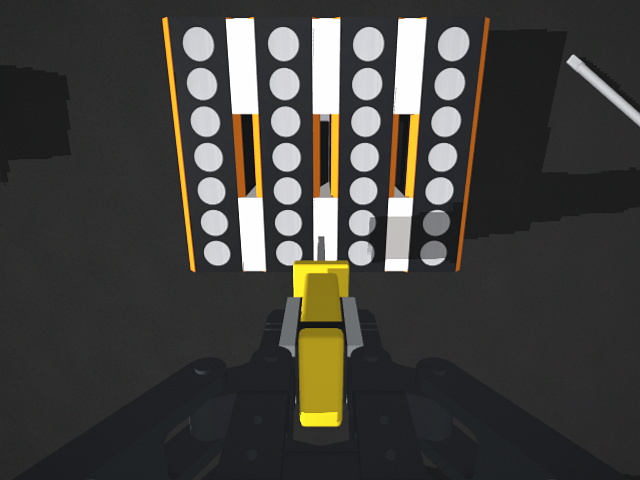

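```bash
python3 - <<'E'
from h import *
p=snapshot("wrist")
hsv=cv2.cvtColor(p["image"],cv2.COLOR_RGB2HSV)
wh=cv2.inRange(hsv,(0,0,200),(180,30,255))
C=[]
for n,c in [("L",(228,268)),("M",(306,346)),("R",(384,430))]:
    sub=wh[:,c[0]:c[1]]
    pts=[]
    for rr in (range(60,108,4),range(204,220,3)):
        e=[];
        for r in rr:
            f=np.flatnonzero(sub[r]); 
            if len(f)>15: e.append((ray(p,(f[0]+c[0]-.0,r),75)[:2]+ray(p,(f[-1]+c[0]+1,r),75)[:2])/2)
        pts+=e
    W=np.array(pts,np.float32)
    v=cv2.fitLine(W,cv2.DIST_HUBER,0,.01,.01).ravel(); 
    a,b=[ray(p,(sum(c)/2,r),75) for r in (114.5,197)]
    xm=(a[0]+b[0])/2
    y=v[3]+(xm-v[2])*v[1]/v[0]
    print(n,"x",a[0].round(1),b[0].round(1),"mid",xm.round(1),"y",y.round(1),"yaw",np.degrees(np.arctan(v[1]/v[0])).round(2))
for z in (154.3,104.3): print(pix(p,(460.5,-154.3,z)))
print(ray(p,(321,237),104.3))
E
```

```text
L x 537.5 488.3 mid 512.9 y -108.4 yaw 2.09
M x 539.2 490.1 mid 514.7 y -155.4 yaw 2.08
R x 541.0 492.1 mid 516.5 y -202.5 yaw 1.91
[322.  297.3]
[321.6 258. ]
[ 473.2076935  -153.44899157  104.3       ]
```

The close view shows the three gap mouths at px (248,155), (325,155) and (401,155), spaced 47.0 mm with yaw 2.1°. I'll go to the middle gap first, slightly toward its -y wall.

```bash
python3 -m handwheel '[[-1,1.8,0.13,0,0,0,0],[-1,1.8,0.13,0,0,0,0],[-1,1.8,0.13,0,0,0,0],[-1,0,0,0,0,0,0],[-1,0,0,1,0,0,0],[-1,0,0,0.7,0,0,0],[-1,0,0,0.5,0,0,0],[-1,0,0,0,0,0,0],[-1,0,0,0,0,0,0]]'
python3 - <<'E'
from h import *
p=snapshot("wrist"); save(p,"w4.png",(220,120,420,360),2.5)
s=sense();print(s["tool_pos"],s["tcp_rot"],s["ft_force"],s["wrist_torque"])
E
```

```text
time: 9.63
tool_pos: [513.6, -156.5, 165.5]
tcp_rot: [-180.0, 0.1, 2.1]
ft_force: [-0.1, -0.1, -1.4]
finger_gap: 13.5
grip_force: 58.8
[ 514.05234237 -156.70811945  166.1307196 ] [-1.79991892e+02  2.38635175e-02  2.09531841e+00] [-0.03571838  0.51547815 -0.30411845] [-0.02661097 -0.051812   -0.04956171]
```

View pics/w4.png

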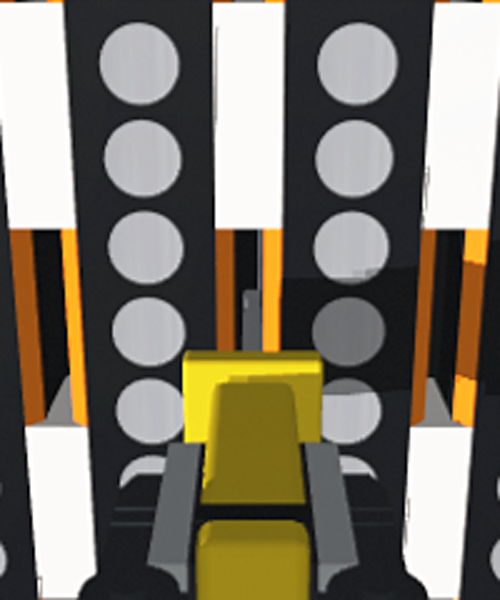

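The blade tip is over the middle mouth at crop px (252,320), a little toward -y, as wanted. Now I'll descend.

```bash
python3 -m handwheel '[[-1,0,0,0.3,0,0,0],[-1,0,0,0.3,0,0,0],[-1,0,0,0.2,0,0,0],[-1,0,0,0.2,0,0,0],[-1,0,0,0.2,0,0,0],[-1,0,0,0,0,0,0]]'
python3 -m handwheel '[[-1,0,0,0.2,0,0,0],[-1,0,0,0.2,0,0,0],[-1,0,0,0.2,0,0,0],[-1,0,0,0.1,0,0,0],[-1,0,0,0,0,0,0]]'
python3 -m handwheel '[[-1,0,0,0.1,0,0,0],[-1,0,0,0.1,0,0,0],[-1,0,0,0,0,0,0]]'
```

```text
time: 10.18
tool_pos: [514.3, -156.6, 153.7]
tcp_rot: [-180.0, 0.0, 2.1]
ft_force: [0.1, 0.0, -1.3]
finger_gap: 13.5
grip_force: 58.8
time: 10.6
tool_pos: [514.3, -156.6, 146.9]
tcp_rot: [-180.0, 0.0, 2.1]
ft_force: [-0.4, 0.5, -0.9]
finger_gap: 13.2
grip_force: 58.8
time: 10.85
tool_pos: [514.4, -156.7, 145.1]
tcp_rot: [-180.0, 0.0, 2.1]
ft_force: [0.2, -1.1, -0.7]
finger_gap: 13.1
grip_force: 58.8
```

```bash
for i in 1; do python3 -m handwheel '[[-1,0,0,0.1,0,0,0],[-1,0,0,0.1,0,0,0],[-1,0,0,0,0,0,0]]'; done
python3 -m handwheel '[[-1,0,0,0.1,0,0,0],[-1,0,0,0.1,0,0,0],[-1,0,0,0,0,0,0]]'
python3 -m handwheel '[[-1,0,0,0.1,0,0,0],[-1,0,0,0.1,0,0,0],[-1,0,0,0,0,0,0]]'
```

```text
time: 11.1
tool_pos: [514.4, -156.7, 143.1]
tcp_rot: [-180.0, 0.0, 2.1]
ft_force: [0.1, -0.3, -0.6]
finger_gap: 13.4
grip_force: 58.8
time: 11.35
tool_pos: [514.4, -156.6, 141.0]
tcp_rot: [-180.0, 0.0, 2.1]
ft_force: [-0.1, 0.5, -1.0]
finger_gap: 13.5
grip_force: 58.8
time: 11.6
tool_pos: [514.5, -156.7, 139.1]
tcp_rot: [180.0, 0.0, 2.1]
ft_force: [0.7, -0.8, -0.6]
finger_gap: 13.2
grip_force: 58.8
```

```bash
python3 -m handwheel '[[-1,0,0,0.1,0,0,0],[-1,0,0,0,0,0,0]]'
python3 -m handwheel '[[-1,0,0,0.1,0,0,0],[-1,0,0,0,0,0,0]]'
```

```text
time: 11.77
tool_pos: [514.6, -156.8, 138.2]
tcp_rot: [180.0, -0.0, 2.1]
ft_force: [-0.1, -0.9, -0.5]
finger_gap: 13.7
grip_force: 58.9
time: 11.93
tool_pos: [514.7, -156.9, 137.5]
tcp_rot: [180.0, -0.0, 2.1]
ft_force: [0.1, 0.2, 0.4]
finger_gap: 13.0
grip_force: 59.1
```

```bash
python3 -m handwheel '[[-1,0,0,0.1,0,0,0],[-1,0,0,0,0,0,0]]'
python3 -m handwheel '[[-1,0,0,0.1,0,0,0],[-1,0,0,0,0,0,0]]'
```

```text
time: 12.1
tool_pos: [514.9, -156.9, 136.9]
tcp_rot: [180.0, -0.1, 2.1]
ft_force: [0.4, -0.9, 4.4]
finger_gap: 13.1
grip_force: 59.7
time: 12.27
tool_pos: [515.0, -156.8, 135.9]
tcp_rot: [180.0, -0.1, 2.1]
ft_force: [0.3, 0.4, 4.1]
finger_gap: 13.4
grip_force: 59.7
```

```bash
python3 -m handwheel '[[-1,0,0,0.1,0,0,0],[-1,0,0,0,0,0,0]]'
python3 -m handwheel '[[-1,0,0,0.05,0,0,0],[-1,0,0,0,0,0,0],[-1,0,0,0,0,0,0]]'
```

```text
time: 12.43
tool_pos: [515.1, -156.8, 134.9]
tcp_rot: [180.0, -0.1, 2.1]
ft_force: [0.5, -0.0, 4.6]
finger_gap: 13.7
grip_force: 59.7
time: 12.68
tool_pos: [515.1, -156.9, 134.4]
tcp_rot: [180.0, -0.1, 2.1]
ft_force: [-0.2, 0.7, 4.8]
finger_gap: 13.4
grip_force: 59.8
```

The force has levelled at about 5.5 N instead of climbing 6 N/mm, so this is steady drag. I'll keep going carefully.

```bash
python3 -m handwheel '[[-1,0,0,0.1,0,0,0],[-1,0,0,0.1,0,0,0],[-1,0,0,0,0,0,0]]'
python3 -m handwheel '[[-1,0,0,0.1,0,0,0],[-1,0,0,0.1,0,0,0],[-1,0,0,0,0,0,0]]'
```

```text
time: 12.93
tool_pos: [515.1, -156.8, 132.3]
tcp_rot: [180.0, -0.1, 2.1]
ft_force: [-0.0, 0.4, 4.4]
finger_gap: 13.0
grip_force: 59.7
time: 13.18
tool_pos: [515.1, -156.8, 130.3]
tcp_rot: [180.0, -0.1, 2.1]
ft_force: [0.5, 0.6, 4.7]
finger_gap: 13.2
grip_force: 59.7
```

```bash
python3 -m handwheel '[[-1,0,0,0.1,0,0,0],[-1,0,0,0.1,0,0,0],[-1,0,0,0.1,0,0,0],[-1,0,0,0,0,0,0]]'
```

```text
time: 13.52
tool_pos: [514.8, -156.8, 126.8]
tcp_rot: [180.0, -0.0, 2.1]
ft_force: [1.3, 0.3, 1.5]
finger_gap: 13.5
grip_force: 59.4
```

```bash
python3 -m handwheel '[[-1,0,0,0.1,0,0,0],[-1,0,0,0.1,0,0,0],[-1,0,0,0.1,0,0,0]]'
python3 -m handwheel '[[-1,0,0,0.1,0,0,0],[-1,0,0,0.1,0,0,0]]'
python3 -m handwheel '[[-1,0,0,0.1,0,0,0],[-1,0,0,0.1,0,0,0]]'
```

```text
time: 13.77
tool_pos: [514.5, -156.8, 123.7]
tcp_rot: [180.0, 0.0, 2.1]
ft_force: [0.6, -0.4, 2.8]
finger_gap: 13.0
grip_force: 59.5
time: 13.93
tool_pos: [514.4, -156.8, 121.6]
tcp_rot: [180.0, 0.0, 2.1]
ft_force: [-0.3, -0.9, 3.8]
finger_gap: 13.6
grip_force: 59.5
time: 14.1
tool_pos: [514.4, -156.8, 119.6]
tcp_rot: [180.0, 0.0, 2.1]
ft_force: [0.2, -0.9, 3.6]
finger_gap: 13.5
grip_force: 59.4
```

The blade drags steadily at about 4.5 N from roughly 21 mm down to 39 mm depth. The middle gap is therefore the gripping one, and I'll push the blade home.

```bash
python3 -m handwheel '[[-1,0,0,0.15,0,0,0],[-1,0,0,0.15,0,0,0],[-1,0,0,0.15,0,0,0],[-1,0,0,0.15,0,0,0],[-1,0,0,0.1,0,0,0],[-1,0,0,0.1,0,0,0],[-1,0,0,0,0,0,0]]'
python3 -m handwheel '[[-1,0,0,0.1,0,0,0],[-1,0,0,0,0,0,0]]'
```

```text
time: 14.68
tool_pos: [514.4, -156.8, 111.4]
tcp_rot: [180.0, 0.0, 2.1]
ft_force: [0.1, -2.6, -0.2]
finger_gap: 13.1
grip_force: 58.9
time: 14.85
tool_pos: [514.4, -156.8, 110.6]
tcp_rot: [180.0, 0.0, 2.1]
ft_force: [0.7, -2.4, 1.1]
finger_gap: 13.3
grip_force: 59.1
```

```bash
python3 -m handwheel '[[-1,0,0,0.07,0,0,0],[-1,0,0,0,0,0,0]]'
```

```text
time: 15.02
tool_pos: [514.5, -156.8, 110.0]
tcp_rot: [180.0, 0.0, 2.1]
ft_force: [-0.3, -2.0, 0.6]
finger_gap: 13.0
grip_force: 59.2
```

```bash
python3 -m handwheel '[[-1,0,0,0.06,0,0,0],[-1,0,0,0,0,0,0]]'
python3 -m handwheel '[[-1,0,0,0.06,0,0,0],[-1,0,0,0,0,0,0]]'
```

```text
time: 15.18
tool_pos: [514.5, -156.8, 109.4]
tcp_rot: [180.0, 0.0, 2.1]
ft_force: [0.2, -3.6, 1.1]
finger_gap: 13.0
grip_force: 59.2
time: 15.35
tool_pos: [514.6, -156.8, 108.9]
tcp_rot: [180.0, -0.0, 2.1]
ft_force: [0.6, -3.7, 1.6]
finger_gap: 13.1
grip_force: 59.2
```

```bash
python3 -m handwheel '[[-1,0,0,0.06,0,0,0],[-1,0,0,0,0,0,0]]'
```

```text
time: 15.52
tool_pos: [514.6, -156.8, 108.8]
tcp_rot: [180.0, -0.0, 2.1]
ft_force: [-2.3, -1.5, 7.1]
finger_gap: 13.7
grip_force: 60.0
```

The collar met the modules at z 108.8, against the predicted 108.7, with a rise in force. I'll release and retreat.

```bash
python3 -m handwheel '[[0,0,0,0,0,0,0],[0,0,0,0,0,0,0],[0,0,0,0,0,0,0],[0,0,0,0,0,0,0],[0,0,0,0,0,0,0],[0,0,0,0,0,0,0],[0,0,0,-1,0,0,0],[0,0,0,-2,0,0,0],[0,0,0,-3,0,0,0],[0,0,0,-3,0,0,0],[0,0,0,-3,0,0,0],[0,0,0,0,0,0,0]]'
python3 - <<'E'
from h import *
for n in ["scene","side","wrist"]:
    p=snapshot(n)
    for d in place_of(p,"gauge_foot")[:2]: print(n,round(d["conf"],2),np.round(d["location"],1),pix(p,d["location"]))
    if n=="side": save(p,"s5.png",(240,200,420,360),3.5)
print(sense()["tool_pos"],sense()["finger_gap"])
E
```

```text
time: 16.52
tool_pos: [517.7, -158.0, 236.8]
tcp_rot: [179.7, -0.6, 2.1]
ft_force: [0.3, -0.3, 1.0]
finger_gap: 43.0
grip_force: 0.0
scene 0.98 [462.2 252.2   8.6] [423.6 320.7]
scene 0.89 [ 511.6 -159.2   73.4] [312.9 190.4]
side 0.46 [467.1 249.    9.3] [247.2 227.5]
wrist 0.7 [ 512.  -156.2   71.8] [320.4 226. ]
[ 513.70539485 -156.38164427  226.77260927] 42.77167214615415
```

View pics/s5.png

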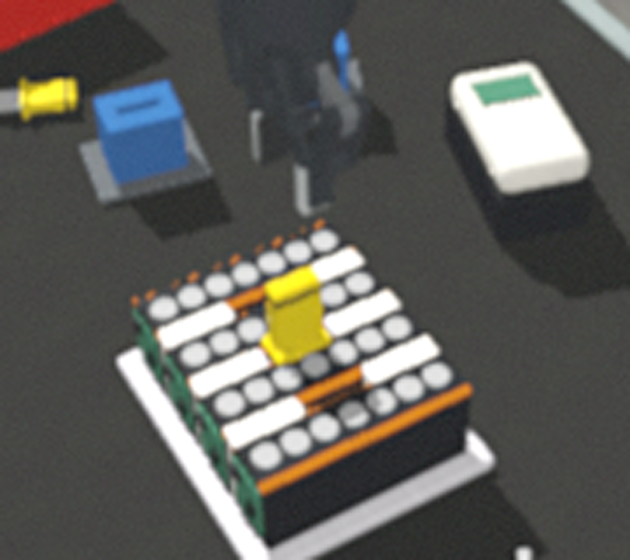

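The gauge stands upright in the middle gap with its collar on the modules (crop px (296,320)). The fingers are clear above it and nothing else has moved.

```bash
python3 -c "
from bench import hand_in; print(hand_in())"
```

```text
the job is handed in; nothing more can be done
None
```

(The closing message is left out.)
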